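Snap the soldering tools into their clip holders

TASK

Put the soldering iron and the desoldering pump away, each in the clip holder of its own size: grip block centred in the gap between the two clips, tip over the holder's steel drip tray, and pressed down until both clips snap over the barrel and it lies fully home. Set the tools into the clips by hand rather than letting them fall, and leave the other things on the desk where they are.

Things in the scene. Friction and masses are not known exactly. Their poses are not given: they have to be found in the camera images.
- iron: Cordless soldering iron, the thicker tool, 195 mm long, 0.12-0.19 kg, lying on the desk. Square dark grip block, x -30 to 30 mm, 32 mm wide and high; on either side round black barrels 32 mm in diameter, out to x = 62 and -62 mm. Steel shaft and pointed tip at +x (ends at 120 mm), grey cap at -x (-75 mm). Origin: centre of the block's flat underside; x towards the tip, z up.
- pump: Desoldering pump, the slimmer tool, 188 mm long, 0.08-0.13 kg, lying on the desk. Square black grip block, x -30 to 30 mm, 22 mm wide and high; on either side round aluminium barrels 22 mm in diameter, out to x = 62 and -62 mm. White nozzle (its tip) at +x (ends at 102 mm), plunger knob at -x (-86 mm). Origin: centre of the block's flat underside; x towards the nozzle, z up.
- iron_dock: The wide clip holder, for the soldering iron: fixed black plate 70 mm wide, 8 mm thick, x -70 to 115 mm, with two spring-steel clips (14 mm long in x, centred at x = 46 and -46 mm; 66 mm high, 44 mm wide); bare plate between them, room for fingers beside the tool. Steel drip tray at the +x end, x 65 to 111 mm, 20 mm high. Origin: underside of the plate, midway between the clips; z up.
- pump_dock: The narrow clip holder, for the desoldering pump: fixed black plate 60 mm wide, 8 mm thick, x -70 to 115 mm, with two spring-steel clips (14 mm long in x, centred at x = 46 and -46 mm; 58 mm high, 34 mm wide); bare plate between them, room for fingers beside the tool. Steel drip tray at the +x end, x 65 to 111 mm, 20 mm high. Origin: underside of the plate, midway between the clips; z up.
- iron_dock_seat (a point): Midway between the wide holder's clips, 50 mm above the desk: where the middle of the iron's axis lies when home, its underside on black saddles 34 mm above the desk. Axes as the holder's. Above it each clip's two sprung noses leave a 24 mm gap; the barrel rests on them with underside about 57 mm up. About 13 N straight down parts them, then the force drops as they snap over it.
- pump_dock_seat (a point): Midway between the narrow holder's clips, 45 mm above the desk: where the middle of the pump's axis lies when home, its underside on black saddles 34 mm above the desk. Axes as the holder's. Above it each clip's two sprung noses leave a 16 mm gap; the barrel rests on them with underside about 51 mm up. About 12 N straight down parts them, then the force drops as they snap over it.
- iron_front (a point): Point on the soldering iron's axis, 16 mm above its underside and 46 mm ahead of its origin: middle of the front barrel, which belongs in the clip next to the drip tray.
- iron_rear (a point): Point on the soldering iron's axis, 16 mm above its underside and 46 mm behind its origin: middle of the rear barrel, which belongs in the clip away from the drip tray.
- pump_front (a point): Point on the desoldering pump's axis, 11 mm above its underside and 46 mm ahead of its origin: middle of the front barrel, which belongs in the clip next to the drip tray.
- pump_rear (a point): Point on the desoldering pump's axis, 11 mm above its underside and 46 mm behind its origin: middle of the rear barrel, which belongs in the clip away from the drip tray.
- mouse: Bystander: black computer mouse, 104 x 58 x 31 mm, loose on the desk. Origin: centre of its underside, z up.
- spool: Bystander: spool of solder wire standing on end, 60 mm in diameter, 54 mm high. Origin: centre of its underside, z up.
- flux_jar: Bystander: small clear jar with a red lid, 44 mm in diameter, 45 mm high. Origin: centre of its underside, z up.
- earbud_case: Bystander: white rounded earbud case, 46 x 60 x 22 mm. Origin: centre of its underside, z up.
Not all that is in view belongs to the job. What is shaped like the iron but purple is not meant.

How it is judged (in metres and radians):
At the end, for the whole second after the job is handed in: Both tools lie snapped in their own holders, at rest and released: the middles of the front and rear barrels are each within 12 mm along, 4 mm sideways and 4 mm in height of their places in the holder's front and rear clips, tip towards the drip tray (x of iron_front in the frame of iron_dock_seat between 0.034 and 0.058 m and y of iron_front in the frame of iron_dock_seat between -0.004 and 0.004 m and z of iron_front in the frame of iron_dock_seat between -0.004 and 0.004 m and x of iron_rear in the frame of iron_dock_seat between -0.058 and -0.034 m and y of iron_rear in the frame of iron_dock_seat between -0.004 and 0.004 m and z of iron_rear in the frame of iron_dock_seat between -0.004 and 0.004 m and x of pump_front in the frame of pump_dock_seat between 0.034 and 0.058 m and y of pump_front in the frame of pump_dock_seat between -0.004 and 0.004 m and z of pump_front in the frame of pump_dock_seat between -0.004 and 0.004 m and x of pump_rear in the frame of pump_dock_seat between -0.058 and -0.034 m and y of pump_rear in the frame of pump_dock_seat between -0.004 and 0.004 m and z of pump_rear in the frame of pump_dock_seat between -0.004 and 0.004 m and linear speed of each of iron, pump below 0.02 m/s); the robot touches nothing.
It fails at once if a tool is dropped or thrown: moving faster than 0.6 m/s untouched by the fingers while its origin is more than 68 mm above the desk ((height (world z) of iron above 0.068 m and contact force between the fingers and iron below 0.01 N and linear speed of iron above 0.6 m/s) or (height (world z) of pump above 0.068 m and contact force between the fingers and pump below 0.01 N and linear speed of pump above 0.6 m/s)).
It fails at once if a bystander (mouse, spool, jar, earbud case) is moved more than 30 mm or tipped by more than 0.4 rad (distance of any of mouse, spool, flux_jar, earbud_case from where it was at the start of the episode above 0.03 m or angle between any of mouse, spool, flux_jar, earbud_case's own z axis and vertical above 0.4 rad).
It also fails if it takes over 72 s, if anything falls off the work surface, if the arm or the gripper's body presses on something with over 40 N, if the wrist force passes 120 N, or if a joint passes its speed limit or range.

ROBOT

A 7-joint arm with a two-finger parallel gripper is mounted at the origin on the work surface. World frame = base frame: x ahead of the robot, y to its left, z up, the work surface at z = 0. Lengths are in mm, angles in rad, forces in N, time in s.
With the tool pointing down it reaches from about 400 to 850 mm from the base axis. Payload 10.4 kg.
Tool frame: the origin (TCP) lies midway between the tips of the shut fingers; the grasp point (between the pads) lies 19 mm behind it; z points along the fingers, y is the line along which they close (so a half turn about z gives the same grasp; the last joint's range is limited). The gripper opens to 87 mm and grips with 3 to 60 N. Pads are 19 mm wide; open, the fingers measure 117 mm over their backs; the gripper's body (75 mm by 190 mm) begins 51 mm behind the grasp point.
Start: joints at [1.101, 0.332, -0.065, 1.46, 0.022, 1.35, -0.088], TCP at [270.075, -563.659, 222.576] pointing down, gripper open.
Joint ranges: [-2.6, 2.6], [-0.5, 2.12], [-1.47, 1.34], [0.16, 2.42], [-1.27, 4.41], [0.06, 2.06], [-2.6, 2.6]. Speed limits (rad/s): [2.22, 2.22, 2.79, 2.79, 3.14, 3.14, 3.14].

INTERFACE

Orientations are given as a unit quaternion [w, x, y, z].
In Python, from rig import * gives the robot as it stands. The module is installed in compiled form; this text tells all that it offers.
- The arm moves only by the tool step_arm, never from a script. Its argument "targets" is a list of rows, each a list of 5 numbers: the shift along the tool's x, y, z in m, then the turn about the tool's z in degrees, then the finger opening in m, from 0 to 0.087. In form: [[x, y, z, spin, jaw], ...]. A call has 1 to 12 rows; each row is the pose to reach, as a shift and turn from the pose commanded when the call began, along the tool's axes at that moment; what a row does not reach only later rows make up. A row lasts 1/10 s, in which the tool goes at most 50 mm and 8.59 degrees, less where a joint would pass 70% of its speed; a pose out of reach is approached as far as the arm can. A call with a gripper value outside its range is refused whole. The fingers move at their own pace and stop on an object; "force" is the grip in N (left out, the last holds). Time passes only in rows, so rows that repeat a pose let the fingers close. It gives the time, the measured TCP pose, the force, the opening and the grip force at its end, in the units of the state.
- read_state(): the state, without advancing time (a new reading comes with each control period).
- grab_frame(name): name is "side" or "top" or "wrist"; returns a dict with "color" (420x560x3 uint8, red, green, blue), "range_z" (420x560 float32, mm along the optical axis (not along the pixel's ray), 0 where there is no reading), "intrinsics" (3x3 intrinsics, pixels), "world_from_camera" (4x4, takes a point from camera to world coordinates). Camera axes: x right, y down, z forward; pixel columns grow to the right and rows downward; lengths in mm; the calibration is good to about 2 mm. A picture is of the moment at which its call begins.
- close_job(): hands the job in; it is judged then, once.
Trained networks look in a picture, given as the dict that the camera call returned (one of the last four; its "shot" number tells which), for a name from the list of things; names that differ only in an ending like _2 or _b are one class to them, and where a whole thing is asked for, a point or a joint stands for the part that bears it (a point fixed in the world has none). Each returns a list of dicts, best first, with "confidence" (0 to 1); they miss things now and then, are a little off and sometimes report something else, mostly with a low value. They report only what shows in the picture. A call takes as long as a camera call. They do not tell look-alikes from the thing itself.
- find_in(picture, query): "xyz" ([x, y, z] in mm, in world coordinates, good to about 4 mm: the middle of the surface that is visible of it).
- spot_point(picture, query): "xyz" ([x, y, z] in mm, in world coordinates, good to about 4 mm: a listed point, or the origin of a listed thing).
The state is a dict: "time_s": time; "q": joint angles; "dq": joint speeds; "joint_efforts": joint torques, N m; "tool_pos": TCP position; "tcp_rot": TCP orientation; "ft_force": force on the tool from outside, world axes, zero at the start; "torque": the same for the moment, N m; "finger_gap": opening from 0.0 (shut) to 1.0 (fully open); "grasp_force": force on a finger pad.
Only numpy, scipy, OpenCV 4.12 (cv2) and the standard library are available. Lean on these libraries where they do the work, as an engineer would, in place of code of your own. Each camera call takes 0.05 s, during which the arm holds its last target. There are 200 camera calls.

## Working session

There is one attempt and no reset: what is moved stays moved. The work goes in short steps, Python scripts to look and compute and a tool call to move; the robot and the scene stay as the last step left them, time stands still between calls to the robot, and variables do not carry over. Pictures are saved under pics/ and viewed, at most 10 in all, crops included, and the job is handed in when it is done.

Besides the shell and the picture viewer there is one more tool, called after "Call:" by a JSON object that holds its "fn" and its "kwargs". step_arm: Moves the arm, as the interface text tells. Its arguments: {"type":"object","properties":{"targets":{"type":"array","items":{"type":"array","items":{"type":"number"}}},"force":{"type":"number"}},"required":["targets"]}

```bash
mkdir -p pics
cat > h.py <<'E'
from rig import *
import numpy as np, cv2
from scipy.spatial.transform import Rotation as R
def save(p,n): cv2.imwrite(f'pics/{n}.png',p['color'][:,:,::-1])
def cloud(p):
    K=p['intrinsics'];T=p['world_from_camera'];z=p['range_z'];v,u=np.mgrid[:z.shape[0],:z.shape[1]]
    c=np.stack([(u-K[0,2])*z/K[0,0],(v-K[1,2])*z/K[1,1],z],-1)
    w=c@T[:3,:3].T+T[:3,3]; w[z==0]=np.nan; return w
def px(p,X):
    T=p['world_from_camera'];c=T[:3,:3].T@(np.array(X)-T[:3,3]);k=p['intrinsics']@c;return (k[:2]/k[2]).round().astype(int)
def tool():
    s=read_state();q=s['tcp_rot'];return np.array(s['tool_pos']),R.from_quat([q[1],q[2],q[3],q[0]]).as_matrix()
E
python3 - <<'E'
from h import *
p=grab_frame('top');s=grab_frame('side')
save(p,'top');save(s,'side')
cv2.imwrite('pics/both.png',cv2.resize(np.vstack([p['color'],s['color']])[:,:,::-1],(400,600)))
for n in ['iron','pump','iron_dock','pump_dock','mouse','spool','flux_jar','earbud_case','iron_front','iron_rear','pump_front','pump_rear','iron_dock_seat','pump_dock_seat']:
  for d in spot_point(p,n)[:3]: print(n,np.round(d['xyz']),round(d['confidence'],2),px(p,d['xyz']))
P,M=tool();print(P,M.round(3))
E
```

```text
iron [524. 307.   0.] 0.96 [176 189]
iron [150. 299.  -1.] 0.85 [174 337]
pump [527. 130.   2.] 0.59 [245 189]
iron_dock [ 590. -296.   -1.] 0.84 [411 168]
pump_dock [519. -93.  -2.] 0.85 [332 194]
mouse [ 587. -298.    1.] 0.7 [412 169]
mouse [377.  27.   0.] 0.57 [284 248]
spool [746.  36.   4.] 0.9 [283 106]
flux_jar [ 754. -153.   -1.] 0.71 [355 105]
earbud_case [486. 144.  12.] 0.73 [239 204]
earbud_case [760. 176.   2.] 0.66 [230 101]
iron_front [565. 316.  15.] 0.8 [172 172]
iron_front [184. 330.  22.] 0.6 [160 324]
iron_rear [474. 298.  18.] 0.74 [178 208]
iron_rear [112. 270.  15.] 0.72 [184 354]
pump_front [575. 118.   8.] 0.89 [250 170]
pump_front [758. 178.   1.] 0.65 [229 102]
pump_rear [485. 142.  12.] 0.92 [240 205]
pump_rear [ 588. -295.   50.] 0.22 [415 165]
iron_dock_seat [ 586. -296.   49.] 0.78 [416 165]
pump_dock_seat [518. -94.  48.] 0.92 [334 191]
[ 270.07397831 -563.6506372   222.60400666] [[ 0.902  0.432  0.   ]
 [ 0.432 -0.902 -0.   ]
 [ 0.     0.    -1.   ]]
```

View pics/top.png

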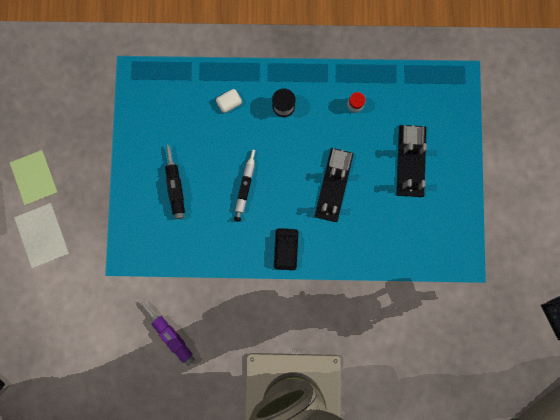

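The top view shows two iron shapes: a black one with a steel tip at (174,188) and a purple one at (165,335). The black one fits the description. The pump is at (245,187), the narrow holder at (334,185) and the wide holder at (412,160), with both trays towards the top of the image. I'll measure the axes and confirm in a crop.

Run:
```python
from h import *
p=grab_frame('top');w=cloud(p)
def seg(c,r,lo,hi):
    m=(np.hypot(w[...,0]-c[0],w[...,1]-c[1])<r)&(w[...,2]>lo)&(w[...,2]<hi);return w[m]
for n,c,lo,hi,r in [('iron',(524,307),5,60,130),('pump',(527,130),5,60,130),('iron_dock',(590,-296),4,100,140),('pump_dock',(519,-93),4,100,140)]:
    q=seg(c,r,lo,hi);rect=cv2.minAreaRect(q[:,:2].astype(np.float32));b=cv2.boxPoints(rect)
    e=b[1]-b[0] if np.linalg.norm(b[1]-b[0])>np.linalg.norm(b[2]-b[1]) else b[2]-b[1]
    if e[0]<0:e=-e
    e/=np.linalg.norm(e);C=np.array(rect[0]);t=(q[:,:2]-C)@e
    print(n,len(q),'ctr',C.round(1),'size',np.round(rect[1]),'yaw',np.degrees(np.arctan2(e[1],e[0])).round(1),'zmax',np.nanpercentile(q[:,2],99).round(1))
    pc=np.linalg.svd(q[:,:2]-q[:,:2].mean(0))[2][0];print('  pca yaw',np.degrees(np.arctan(pc[1]/pc[0])).round(1),q[:,:2].mean(0).round(1))
c=p['color'][80:280,130:450,::-1];cv2.imwrite('pics/crop.png',cv2.resize(c,(800,500),interpolation=cv2.INTER_CUBIC))
```

```text
iron 1165 ctr [521.9 306.8] size [250. 249.] yaw 35.2 zmax 36.3
  pca yaw 12.0 [525.7 305. ]
pump 924 ctr [529.3 130.3] size [251. 252.] yaw -16.3 zmax 25.9
  pca yaw -7.9 [530.2 131.9]
iron_dock 2579 ctr [ 589.3 -295.8] size [278. 273.] yaw 71.5 zmax 65.9
  pca yaw 0.3 [ 601.2 -294.4]
pump_dock 2370 ctr [519.8 -91.6] size [276. 277.] yaw -62.5 zmax 58.0
  pca yaw -13.9 [531.9 -91.8]
```

View pics/crop.png

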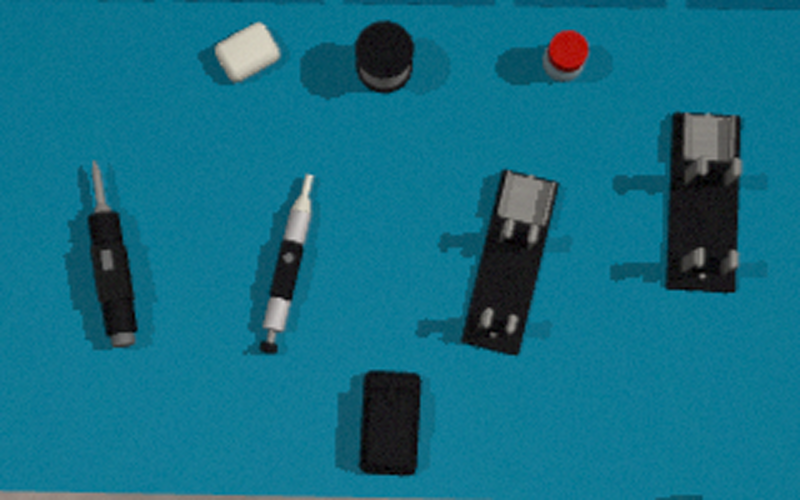

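The crop confirms it: the black iron with a steel tip is at crop (110,260), the pump at (287,260), the narrow holder at (510,260) and the wide holder at (705,200). I'll go above the wide holder for a close look, which lies on the way.

Call:
{"fn": "step_arm", "kwargs": {"targets": [[0.05, -0.015, -0.03, 8, 0.087], [0.095, -0.03, -0.06, 16, 0.087], [0.14, -0.045, -0.077, 24, 0.087], [0.185, -0.055, -0.077, 25.6, 0.087], [0.23, -0.07, -0.077, 25.6, 0.087], [0.275, -0.085, -0.077, 25.6, 0.087], [0.32, -0.1, -0.077, 25.6, 0.087], [0.36, -0.11, -0.077, 25.6, 0.087], [0.377, -0.115, -0.077, 25.6, 0.087], [0.377, -0.115, -0.077, 25.6, 0.087], [0.377, -0.115, -0.077, 25.6, 0.087]]}}

```text
time_s: 1.95
tool_pos: [559.9, -297.9, 299.4]
tcp_rot: [0.0, 1.0, -0.0, -0.0]
ft_force: [-0.1, -1.2, 0.0]
finger_gap: 0.999
grasp_force: 0.0
```

Run:
```python
from h import *
P,M=tool();print(P,M.round(3))
p=grab_frame('wrist');save(p,'w1');print(p['world_from_camera'].round(2))
for n in ['iron_dock','iron_dock_seat','pump_dock','pump_dock_seat']:
  for d in spot_point(p,n)[:2]: print(n,np.round(d['xyz'],1),round(d['confidence'],2),px(p,d['xyz']))
w=cloud(p);np.save('w1.npy',w)
for n,(u,v) in dict(c=(280,210)).items(): print(w[v,u])
```

```text
[ 559.862748   -297.89594469  299.41029948] [[ 1.    -0.001 -0.001]
 [-0.001 -1.    -0.001]
 [-0.001  0.001 -1.   ]]
[[-0.0000e+00 -9.5000e-01 -3.0000e-01  6.4215e+02]
 [-1.0000e+00  0.0000e+00 -0.0000e+00 -2.9710e+02]
 [ 0.0000e+00  3.0000e-01 -9.5000e-01  4.6205e+02]
 [ 0.0000e+00  0.0000e+00  0.0000e+00  1.0000e+00]]
iron_dock_seat [ 589.3 -292.4   53.3] 0.77 [276 146]
pump_dock [517.6 -98.   -3.2] 0.96 [131 195]
pump_dock_seat [518.  -90.5  43.3] 0.94 [109 205]
pump_dock_seat [518.1 -94.7  -1.1] 0.36 [128 195]
[ 497.65999989 -296.97234934    1.01819733]
```

View pics/w1.png

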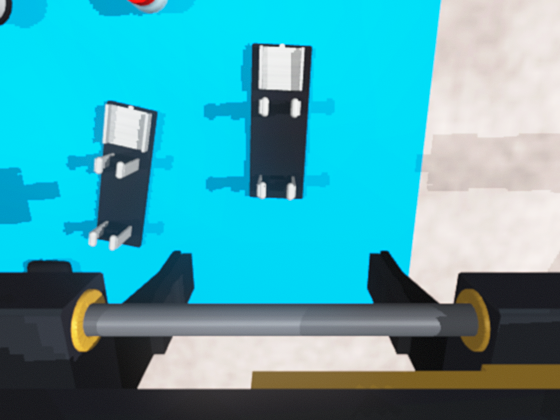

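The wrist view shows both holders whole: the wide one at (281,120) and the narrow one at (128,172), each with its tray at the far end. I'll fit them.

```bash
cat >> h.py <<'E'
def comp(w,c,lo=4,hi=100,r=150):
    m=((w[...,2]>lo)&(w[...,2]<hi)&(np.hypot(w[...,0]-c[0],w[...,1]-c[1])<r)).astype(np.uint8)
    m=cv2.morphologyEx(m,cv2.MORPH_OPEN,np.ones((3,3),np.uint8))
    n,l,st,_=cv2.connectedComponentsWithStats(m)
    k=1+np.argmax(st[1:,4]);return w[l==k]
def fit(q):
    rect=cv2.minAreaRect(q[:,:2].astype(np.float32));b=cv2.boxPoints(rect)
    e=b[1]-b[0]; f=b[2]-b[1]
    if np.linalg.norm(f)>np.linalg.norm(e): e=f
    if e[0]<0:e=-e
    return np.array(rect[0]),np.array(sorted(rect[1])),np.degrees(np.arctan2(e[1],e[0])),e/np.linalg.norm(e)
E
python3 - <<'E'
from h import *
w=np.load('w1.npy')
for n,c in [('iron_dock',(590,-296)),('pump_dock',(519,-93))]:
    q=comp(w,c);C,s,a,e=fit(q);print(n,'all',C.round(1),s.round(),a.round(2),'org from rect',(C-22.5*e).round(1))
    pl=q[(q[:,2]<13)];C,s,a,e=fit(pl);print('  plate',C.round(1),s.round(),a.round(2),'org',(C-22.5*e).round(1))
    O=C-22.5*e;t=np.c_[(q[:,:2]-O)@e,(q[:,:2]-O)@[-e[1],e[0]]]
    hi=(q[:,2]>40)
    for sgn in(1,-1):
        for h in (1,-1):
            k=hi&(t[:,0]*sgn>30)&(t[:,0]*sgn<62)&(t[:,1]*h>0);print('  clip',sgn,h,k.sum(),t[k].mean(0).round(1),t[k].min(0).round(1),t[k].max(0).round(1),q[k,2].max().round(1))
p=grab_frame('top');w=cloud(p)
for n,c in [('iron',(524,307)),('pump',(527,130)),('iron_dock',(590,-296)),('pump_dock',(519,-93))]:
    q=comp(w,c,6);C,s,a,e=fit(q);print(n,C.round(1),s.round(),a.round(2),'zmax',q[:,2].max().round())
E
```

```text
iron_dock all [ 608.8 -295.6] [ 70. 185.] -2.36 org from rect [ 586.3 -294.6]
  plate [ 608.8 -295.6] [ 70. 185.] -2.36 org [ 586.3 -294.6]
  clip 1 1 165 [46.1 16.8] [36.8 12. ] [55.3 22. ] 67.1
  clip 1 -1 161 [ 46.2 -16.6] [ 36. -22.] [ 55.6 -12. ] 67.7
  clip -1 1 145 [-45.   17.4] [-55.2  12.6] [-36.5  22.2] 67.0
  clip -1 -1 145 [-45.  -16.9] [-55.3 -21.8] [-36.4 -12. ] 67.1
pump_dock all [543.1 -97.4] [ 60. 185.] -13.05 org from rect [521.2 -92.3]
  plate [543.1 -97.4] [ 60. 185.] -13.05 org [521.2 -92.3]
  clip 1 1 131 [46.8 11.6] [36.3  8.1] [55.6 17.4] 59.2
  clip 1 -1 189 [ 46.5 -13.8] [ 36.6 -17.1] [55.9 -7.7] 59.7
  clip -1 1 123 [-44.4  11.8] [-54.8   7.4] [-36.3  17.8] 59.2
  clip -1 -1 165 [-44.8 -14.1] [-55.1 -17.4] [-35.8  -7.8] 60.0
iron [538.9 312.5] [ 33. 185.] 12.1 zmax 39.0
pump [533.2 131.4] [ 24. 181.] -12.38 zmax 33.0
iron_dock [ 659.6 -282.9] [45. 82.] -0.49 zmax 69.0
pump_dock [ 589.7 -107.3] [58. 88.] -13.89 zmax 63.0
```

Call:
{"fn": "step_arm", "kwargs": {"targets": [[-0.005, -0.05, 0, -1, 0.087], [-0.01, -0.1, 0, -2, 0.087], [-0.015, -0.15, 0, -3, 0.087], [-0.02, -0.2, 0, -4, 0.087], [-0.025, -0.25, 0, -5, 0.087], [-0.03, -0.3, 0, -6, 0.087], [-0.035, -0.35, 0, -7, 0.087], [-0.04, -0.4, 0, -8, 0.087], [-0.045, -0.45, 0, -9, 0.087], [-0.05, -0.5, 0, -10, 0.087], [-0.06, -0.55, 0, -11, 0.087], [-0.065, -0.6, 0, -12.1, 0.087]]}}

```text
time_s: 3.45
tool_pos: [495.3, 300.6, 300.0]
tcp_rot: [0.0, 0.994, 0.105, 0.001]
ft_force: [1.2, 0.0, 0.4]
finger_gap: 0.999
grasp_force: 0.0
```

Call:
{"fn": "step_arm", "kwargs": {"targets": [[0, 0, 0.025, 0, 0.087], [0, 0, 0.05, 0, 0.087], [0, 0, 0.05, 0, 0.087], [0, 0, 0.05, 0, 0.087]]}}

```text
time_s: 3.85
tool_pos: [496.0, 298.7, 250.1]
tcp_rot: [0.0, 0.994, 0.105, -0.0]
ft_force: [-0.3, 0.1, 1.0]
finger_gap: 1.003
grasp_force: 0.0
```

```bash
cat > look.py <<'E'
from h import *
import sys
def look(n,c):
    P,M=tool();print(P.round(1),'toolyaw',np.degrees(np.arctan2(M[1,0],M[0,0])).round(2),'tilt',M[2].round(3))
    p=grab_frame('wrist');save(p,n+str(p['shot']));w=cloud(p)
    q=comp(w,c,5);C,s,a,e=fit(q);t=(q[:,:2]-C)@e;nrm=np.array([-e[1],e[0]])
    print(n,C.round(1),s.round(1),a.round(2),'z',np.percentile(q[:,2],[50,99]).round(1))
    k=np.median((q[:,:2]-C)@nrm)
    # block/barrel segment refine: fit line to cross-section midpoints on fat part
    wid=[(b,np.ptp(((q[:,:2]-C)@nrm)[(t>b-3)&(t<=b+3)])) for b in range(-95,100,6) if ((t>b-3)&(t<=b+3)).sum()>3]
    print([(b,round(float(x))) for b,x in wid])
    O=C-(22.5 if n=='iron' else 8)*e;print('origin',O.round(1))
    for m in (n,n+'_front',n+'_rear'):
        for d in spot_point(p,m)[:1]: print(m,np.round(d['xyz'],1),round(d['confidence'],2))
    d=O-P[:2];print('shift tool xy mm',(M[:2,:2].T@d).round(1))
look(sys.argv[1],eval(sys.argv[2]))
E
python3 look.py iron "(524,307)"
```

```text
[496.  298.7 250.1] toolyaw 12.04 tilt [-0.  0. -1.]
iron [543.7 312.9] [ 31.3 193.3] 11.19 z [31.2 34.2]
[(-95, 22), (-89, 23), (-83, 29), (-77, 29), (-71, 29), (-65, 30), (-59, 30), (-53, 30), (-47, 31), (-41, 31), (-35, 31), (-29, 31), (-23, 31), (-17, 31), (-11, 30), (-5, 30), (1, 31), (7, 31), (13, 30), (19, 29), (25, 29), (31, 30), (37, 30), (43, 20), (49, 15), (55, 8), (61, 8), (67, 7), (73, 7), (79, 8), (85, 8), (91, 6), (97, 3)]
origin [521.7 308.6]
iron [522.2 311.8  -3.1] 0.77
iron_front [563.9 318.9  15.5] 0.82
iron_rear [475.3 298.   13.7] 0.78
shift tool xy mm [27.1 -4.3]
```

Call:
{"fn": "step_arm", "kwargs": {"targets": [[0.015, -0.002, 0.04, 0.8, 0.087], [0.027, -0.0045, 0.08, 0.8, 0.087], [0.027, -0.0045, 0.12, 0.8, 0.087], [0.027, -0.0045, 0.16, 0.8, 0.087], [0.027, -0.0045, 0.195, 0.8, 0.087], [0.027, -0.0045, 0.225, 0.8, 0.087], [0.027, -0.0045, 0.24, 0.8, 0.087], [0.027, -0.0045, 0.246, 0.8, 0.087], [0.027, -0.0045, 0.246, 0.8, 0.087]]}}

```text
time_s: 4.95
tool_pos: [521.7, 309.5, 4.1]
tcp_rot: [-0.0, 0.995, 0.098, 0.0]
ft_force: [0.1, 0.2, 1.2]
finger_gap: 1.001
grasp_force: 0.0
```

Call:
{"fn": "step_arm", "kwargs": {"targets": [[0, 0, 0, 0, 0.02], [0, 0, 0, 0, 0.02], [0, 0, 0, 0, 0.02], [0, 0, 0, 0, 0.02], [0, 0, 0, 0, 0.02], [0, 0, 0, 0, 0.02], [0, 0, 0, 0, 0.02], [0, 0, 0, 0, 0.02], [0, 0, 0, 0, 0.02]], "force": 45}}

```text
time_s: 5.85
tool_pos: [521.2, 309.2, 3.5]
tcp_rot: [0.0, 0.995, 0.098, -0.0]
ft_force: [0.5, -0.7, 0.6]
finger_gap: 0.367
grasp_force: 45.0
```

Call:
{"fn": "step_arm", "kwargs": {"targets": [[0, 0, -0.02, 0, 0.02], [0, 0, -0.06, 0, 0.02], [0, 0, -0.1, 0, 0.02], [0, 0, -0.14, 0, 0.02], [0, 0.0, -0.18, 0, 0.02], [0, 0.0, -0.18, 0, 0.02]]}}

```text
time_s: 6.45
tool_pos: [523.2, 311.2, 189.4]
tcp_rot: [-0.002, 0.995, 0.098, 0.004]
ft_force: [0.4, -0.0, -1.4]
finger_gap: 0.365
grasp_force: 45.0
```

Call:
{"fn": "step_arm", "kwargs": {"targets": [[-0.002, 0.03, 0, 0.5, 0.02], [-0.007, 0.08, 0, 2, 0.02], [-0.012, 0.13, 0, 3.5, 0.02], [-0.016, 0.18, 0, 5, 0.02], [-0.02, 0.23, 0, 6, 0.02], [-0.025, 0.28, 0, 7, 0.02], [-0.03, 0.33, 0, 8, 0.02], [-0.034, 0.38, 0, 9, 0.02], [-0.038, 0.43, 0, 10, 0.02], [-0.043, 0.48, 0, 12, 0.02], [-0.047, 0.53, 0, 13, 0.02], [-0.052, 0.575, 0, 13.6, 0.02]]}}

```text
time_s: 7.65
tool_pos: [582.4, -267.0, 182.6]
tcp_rot: [0.0, 1.0, -0.021, -0.0]
ft_force: [1.0, 0.0, -1.5]
finger_gap: 0.366
grasp_force: 45.0
```

Call:
{"fn": "step_arm", "kwargs": {"targets": [[-0.004, 0.02, 0, 0, 0.02], [-0.008, 0.03, 0, 0, 0.02], [-0.008, 0.03, 0, 0, 0.02], [-0.008, 0.03, 0, 0, 0.02]]}}

```text
time_s: 8.05
tool_pos: [574.1, -292.3, 183.4]
tcp_rot: [-0.001, 1.0, -0.019, 0.0]
ft_force: [0.4, 0.8, -1.8]
finger_gap: 0.362
grasp_force: 45.0
```

Run:
```python
from h import *
P,M=tool();print(P.round(1),'toolyaw',np.degrees(np.arctan2(M[1,0],M[0,0])).round(2))
p=grab_frame('wrist');save(p,'w2');s=grab_frame('side');save(s,'s2')
cv2.imwrite('pics/ws2.png',cv2.resize(np.hstack([p['color'],s['color']])[:,:,::-1],(800,300)))
for im,nm in((p,'w'),(s,'s')):
  for m in ('iron_front','iron_rear'):
    for d in spot_point(im,m)[:1]: print(nm,m,np.round(d['xyz'],1),round(d['confidence'],2))
w=cloud(p);tx=M[:,0];ty=M[:,1]
q=w[(np.abs((w-P)@ty)<40)&(np.abs((w-P)@tx)<135)&(np.abs(w[...,2]-P[2]-20)<40)]
t=np.c_[(q-P)@tx,(q-P)@ty,q[:,2]-P[2]]
for b in range(-80,130,10):
  k=(t[:,0]>b-3)&(t[:,0]<b+3)
  if k.sum()>5:print(b,k.sum(),t[k,1].min().round(1),t[k,1].max().round(1),np.percentile(t[k,2],95).round(1))
```

```text
[ 574.1 -292.3  183.4] toolyaw -2.19
w iron_front [ 618.5 -293.7  191.9] 0.8
w iron_rear [ 527.4 -292.6  198.3] 0.86
s iron_front [ 625.3 -293.8  196.8] 0.6
s iron_rear [111.5 271.2  16. ] 0.94
-40 179 -16.0 14.9 26.1
-30 464 -15.6 13.9 29.0
-20 795 -16.5 15.3 29.7
-10 282 -21.6 20.2 57.8
0 791 -21.5 20.2 57.5
10 3456 -28.9 27.6 44.8
20 1076 -16.7 15.3 30.5
30 1245 -16.6 15.2 29.3
40 1064 -16.1 14.9 29.1
50 1131 -16.2 14.9 29.1
60 1383 -16.4 14.6 29.0
70 585 -9.0 7.7 21.1
80 365 -5.2 3.5 18.0
90 383 -5.2 3.4 18.1
100 420 -5.1 3.8 18.3
110 339 -5.0 3.6 17.5
```

View pics/ws2.png

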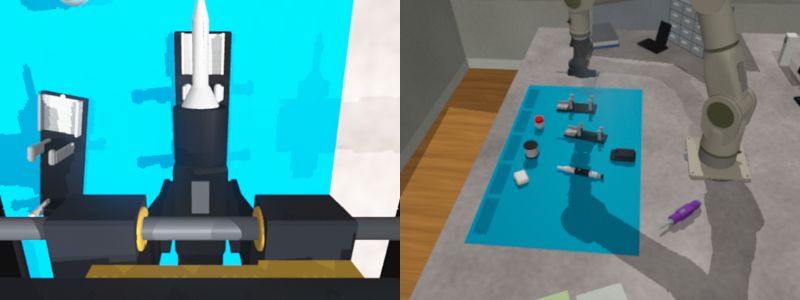

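The iron hangs level in the grip at (200,130) left half, and the holder is below it at (200,60). I'll come down to just above the clips.

Call:
{"fn": "step_arm", "kwargs": {"targets": [[0.006, 0.0012, 0.02, 0.1, 0.02], [0.0123, 0.0025, 0.05, 0.2, 0.02], [0.0123, 0.0025, 0.08, 0.2, 0.02], [0.0123, 0.0025, 0.1, 0.2, 0.02], [0.0123, 0.0025, 0.108, 0.2, 0.02], [0.0123, 0.0025, 0.108, 0.2, 0.02], [0.0123, 0.0025, 0.108, 0.2, 0.02]], "force": 60}}

```text
time_s: 9.05
tool_pos: [586.7, -297.5, 76.9]
tcp_rot: [0.0, 1.0, -0.022, 0.001]
ft_force: [1.0, -0.4, -0.7]
finger_gap: 0.36
grasp_force: 60.0
```

Run:
```python
from h import *
P,M=tool();a=np.degrees(np.arctan2(M[1,0],M[0,0]));print(P.round(1),'toolyaw',a.round(2))
p=grab_frame('wrist');save(p,'w3');w=cloud(p)
d=np.radians(-2.36);e=np.array([np.cos(d),np.sin(d)]);n=np.array([-e[1],e[0]]);O=np.array([586.3,-294.6])
x=(w[...,:2]-O)@e;y=(w[...,:2]-O)@n;z=w[...,2]
def st(k,l):print(l,k.sum(),np.percentile(y[k],[1,50,99]).round(1),np.percentile(z[k],[50,95]).round(1), np.percentile(x[k],[1,99]).round(1))
st((x>70)&(x<110)&(abs(y)<45)&(z>5)&(z<13),'plate')
st((x>65)&(x<113)&(abs(y)<40)&(z>14)&(z<25),'tray')
st((x>36)&(x<56)&(abs(y)<30)&(z>55)&(z<69)&(abs(y)>16.5),'clip')
st((x>30)&(x<64)&(abs(y)<25)&(z>80)&(z<115),'barrel')
st((x>80)&(x<115)&(abs(y)<25)&(z>70)&(z<115),'shaft')
```

```text
[ 586.7 -297.5   76.9] toolyaw -2.49
plate 5460 [-34.3   6.7  34.3] [10.9 12.4] [ 70.5 109.6]
tray 1049 [-24.9  21.9  25. ] [20.3 21.5] [ 65.5 110.3]
clip 379 [-21.8  18.7  22. ] [64.9 66.4] [37.3 55. ]
barrel 6500 [-17.4  -2.2  12.8] [103.6 106. ] [30.2 63.6]
shaft 2226 [-6.8 -2.3  2. ] [93.5 95.1] [ 80.4 114.4]
```

Call:
{"fn": "step_arm", "kwargs": {"targets": [[-0.0005, -0.0022, 0.003, 0, 0.02], [-0.0005, -0.0022, 0.008, 0, 0.02], [-0.0005, -0.0022, 0.012, 0, 0.02], [-0.0005, -0.0022, 0.015, 0, 0.02], [-0.0005, -0.0022, 0.018, 0, 0.02], [-0.0005, -0.0022, 0.02, 0, 0.02]]}}

```text
time_s: 9.7
tool_pos: [587.2, -296.0, 58.2]
tcp_rot: [0.001, 1.0, -0.022, 0.002]
ft_force: [-1.6, 0.9, 16.2]
finger_gap: 0.364
grasp_force: 60.0
```

Call:
{"fn": "step_arm", "kwargs": {"targets": [[0, 0, 0.003, 0, 0.02], [0, 0, 0.006, 0, 0.02], [0, 0, 0.009, 0, 0.02], [0, 0, 0.012, 0, 0.02], [0, 0, 0.015, 0, 0.02], [0, 0, 0.018, 0, 0.02], [0, 0, 0.02, 0, 0.02], [0, 0, 0.02, 0, 0.02], [0, 0, 0.02, 0, 0.02]]}}

```text
time_s: 10.6
tool_pos: [584.9, -295.0, 37.2]
tcp_rot: [-0.0, 1.0, -0.022, -0.001]
ft_force: [-10.7, 5.2, 19.4]
finger_gap: 0.365
grasp_force: 60.0
```

```bash
cat > chk.py <<'E'
from h import *
import sys
O,d,r,ax=dict(iron=((586.3,-294.6),-2.36,16,50),pump=((521.2,-92.3),-13.05,11,45))[sys.argv[1]]
cam=sys.argv[2]
d=np.radians(d);e=np.array([np.cos(d),np.sin(d)]);n=np.array([-e[1],e[0]])
s=read_state();print(np.round(s['tool_pos'],1),np.round(s['ft_force'],1))
p=grab_frame(cam);save(p,f'chk{p["shot"]}');w=cloud(p)
x=(w[...,:2]-O)@e;y=(w[...,:2]-O)@n;z=w[...,2]
for l,a,b in [('front',54,61),('front-in',33,38),('mid',-30,30),('rear-in',-38,-33),('rear',-61,-54)]:
    k=(x>a)&(x<b)&(abs(y)<r+3)&(z>ax-5)&(z<120)
    if k.sum()>10:
        c=k&(abs(y)<5);print(l,k.sum(),'y',np.percentile(y[k],[2,98]).round(1),'top',np.percentile(z[c],[50]).round(1) if c.any() else None,'want',ax+r)
k=(abs(y)<r+3)&(z>ax)&(z<ax+r+8);print('x',np.percentile(x[k],[0.5,99.5]).round(1))
E
python3 chk.py iron wrist; python3 chk.py iron top
```

```text
[ 584.9 -295.    37.2] [-10.7   5.2  19.4]
front 1737 y [-15.7  15.8] top [65.6] want 66
front-in 871 y [-15.7  16.1] top [65.7] want 66
mid 8108 y [-18.  18.] top [66.7] want 66
rear-in 681 y [-17.4  17.9] top [65.6] want 66
x [-39.1 112.1]
[ 584.9 -295.    37.2] [-10.1   5.8  18.9]
mid 41 y [-16.7  15.2] top [66.7] want 66
rear-in 24 y [-10.9  13.6] top [65.6] want 66
rear 42 y [-15.7  16.5] top [64.9] want 66
x [-75.7 114.5]
```

The iron is home in both clips (top at 66 mm, centred). I'll release it, rise, and head to the pump.

Call:
{"fn": "step_arm", "kwargs": {"targets": [[0, 0, 0, 0, 0.06], [0, 0, 0, 0, 0.06], [0, 0, 0, 0, 0.06], [0, 0, 0, 0, 0.06], [0, 0, -0.03, 0, 0.06], [0, 0, -0.07, 0, 0.06], [0, 0, -0.12, 0, 0.06], [0, 0, -0.17, 0, 0.06], [0, 0, -0.21, 0, 0.06], [0, 0, -0.21, 0, 0.06]]}}

```text
time_s: 11.7
tool_pos: [587.9, -296.0, 252.5]
tcp_rot: [0.002, 1.0, -0.022, 0.005]
ft_force: [0.6, -0.8, -0.1]
finger_gap: 0.689
grasp_force: 0.0
```

```bash
python3 chk.py iron wrist; python3 chk.py iron top
```

```text
[ 587.9 -296.   252.5] [ 0.6 -0.8 -0.1]
front 246 y [-15.6  15.5] top [65.7] want 66
front-in 172 y [-16.7  16.3] top [65.9] want 66
mid 1856 y [-15.   15.4] top [66.6] want 66
rear-in 160 y [-16.5  17.4] top [65.9] want 66
rear 169 y [-14.9  15.1] top [65.6] want 66
x [-73.2 112.8]
[ 586.8 -295.6  248.8] [-0.5  0.3 -0.1]
mid 343 y [-14.2  17.2] top [66.] want 66
rear-in 25 y [-12.3  15.8] top [64.6] want 66
rear 44 y [-15.4  16.5] top [64.1] want 66
x [-75.5  32. ]
```

Call:
{"fn": "step_arm", "kwargs": {"targets": [[-0.012, -0.045, 0, 1, 0.087], [-0.024, -0.09, 0, 2, 0.087], [-0.036, -0.135, 0, 3, 0.087], [-0.047, -0.18, 0, 4, 0.087], [-0.058, -0.225, 0, 5, 0.087], [-0.07, -0.27, 0, 6, 0.087], [-0.081, -0.315, 0, 7, 0.087], [-0.092, -0.36, 0, 8, 0.087], [-0.1, -0.4, 0, 9, 0.087], [-0.106, -0.429, 0, 10, 0.087], [-0.106, -0.429, 0, 10, 0.087], [-0.106, -0.429, 0, 10, 0.087]]}}

```text
time_s: 13.0
tool_pos: [497.7, 138.0, 244.1]
tcp_rot: [0.0, 0.994, -0.108, -0.001]
ft_force: [0.3, -0.4, -0.2]
finger_gap: 1.0
grasp_force: 0.0
```

```bash
python3 look.py pump "(527,130)"
```

```text
[497.7 138.  244.1] toolyaw -12.42 tilt [-0.002  0.001 -1.   ]
pump [536.7 130.2] [ 22.1 186.7] -11.72 z [21.1 24.1]
[(-95, 16), (-89, 16), (-83, 16), (-77, 7), (-71, 20), (-65, 22), (-59, 22), (-53, 21), (-47, 21), (-41, 21), (-35, 21), (-29, 21), (-23, 22), (-17, 22), (-11, 21), (-5, 21), (1, 21), (7, 21), (13, 21), (19, 21), (25, 21), (31, 21), (37, 22), (43, 21), (49, 21), (55, 21), (61, 17), (67, 14), (73, 9), (79, 6), (85, 7), (91, 7)]
origin [528.9 131.8]
pump [526.7 130.9  -3.4] 0.72
pump_front [574.1 124.4  10.7] 0.68
pump_rear [481.5 142.7  15.1] 0.67
shift tool xy mm [31.8 -0.7]
```

Call:
{"fn": "step_arm", "kwargs": {"targets": [[0.016, -0.0005, 0.04, -0.6, 0.087], [0.0315, -0.0007, 0.08, -0.6, 0.087], [0.0315, -0.0007, 0.12, -0.6, 0.087], [0.0315, -0.0007, 0.16, -0.6, 0.087], [0.0315, -0.0007, 0.195, -0.6, 0.087], [0.0315, -0.0007, 0.22, -0.6, 0.087], [0.0315, -0.0007, 0.235, -0.6, 0.087], [0.0315, -0.0007, 0.24, -0.6, 0.087], [0.0315, -0.0007, 0.24, -0.6, 0.087]]}}

```text
time_s: 14.1
tool_pos: [529.5, 131.7, 5.7]
tcp_rot: [0.0, 0.995, -0.104, -0.0]
ft_force: [0.4, -0.2, 0.7]
finger_gap: 0.998
grasp_force: 0.0
```

Call:
{"fn": "step_arm", "kwargs": {"targets": [[0, 0, 0, 0, 0.01], [0, 0, 0, 0, 0.01], [0, 0, 0, 0, 0.01], [0, 0, 0, 0, 0.01], [0, 0, 0, 0, 0.01], [0, 0, 0, 0, 0.01], [0, 0, 0, 0, 0.01], [0, 0, 0, 0, 0.01], [0, 0, 0, 0, 0.01], [0, 0, 0, 0, 0.01]], "force": 50}}

```text
time_s: 15.1
tool_pos: [529.2, 131.9, 5.5]
tcp_rot: [0.0, 0.995, -0.104, 0.0]
ft_force: [-0.0, -0.8, 1.0]
finger_gap: 0.25
grasp_force: 50.0
```

The gap is 21.8 mm, so it is the pump, but the grip is a bit high. I'll regrip 3 mm lower, then lift.

Call:
{"fn": "step_arm", "kwargs": {"targets": [[0, 0, 0, 0, 0.04], [0, 0, 0, 0, 0.04], [0, 0, 0.003, 0, 0.04], [0, 0, 0.003, 0, 0.04], [0, 0, 0.003, 0, 0.01], [0, 0, 0.003, 0, 0.01], [0, 0, 0.003, 0, 0.01], [0, 0, 0.003, 0, 0.01], [0, 0, 0.003, 0, 0.01], [0, 0, 0.003, 0, 0.01]]}}

```text
time_s: 16.1
tool_pos: [529.3, 131.9, 2.6]
tcp_rot: [0.0, 0.995, -0.104, 0.0]
ft_force: [0.3, -0.4, -0.0]
finger_gap: 0.248
grasp_force: 50.0
```

Call:
{"fn": "step_arm", "kwargs": {"targets": [[0, 0, -0.02, 0, 0.01], [0, 0, -0.06, 0, 0.01], [0, 0, -0.1, 0, 0.01], [0, 0, -0.14, 0, 0.01], [0, 0, -0.16, 0, 0.01], [0, 0, -0.16, 0, 0.01]]}}

```text
time_s: 16.7
tool_pos: [530.8, 132.5, 165.7]
tcp_rot: [-0.001, 0.995, -0.104, 0.003]
ft_force: [0.1, 0.4, -1.6]
finger_gap: 0.249
grasp_force: 50.0
```

Call:
{"fn": "step_arm", "kwargs": {"targets": [[0.005, 0.03, 0, 0.3, 0.01], [0.013, 0.075, 0, 0.6, 0.01], [0.021, 0.125, 0, 1.1, 0.01], [0.029, 0.17, 0, 1.1, 0.01], [0.035, 0.205, 0.0, 1.1, 0.01], [0.0374, 0.2214, 0.02, 1.1, 0.01], [0.0374, 0.2214, 0.05, 1.1, 0.01], [0.0374, 0.2214, 0.075, 1.1, 0.01], [0.0374, 0.2214, 0.09, 1.1, 0.01], [0.0374, 0.2214, 0.09, 1.1, 0.01], [0.0374, 0.2214, 0.09, 1.1, 0.01]], "force": 60}}

```text
time_s: 17.8
tool_pos: [520.3, -92.2, 72.8]
tcp_rot: [-0.0, 0.994, -0.113, -0.0]
ft_force: [0.8, 0.1, -0.6]
finger_gap: 0.251
grasp_force: 60.0
```

Run:
```python
from h import *
P,M=tool();a=np.degrees(np.arctan2(M[1,0],M[0,0]));print(P.round(1),'toolyaw',a.round(2))
p=grab_frame('wrist');save(p,'w5');w=cloud(p)
d=np.radians(-13.05);e=np.array([np.cos(d),np.sin(d)]);n=np.array([-e[1],e[0]]);O=np.array([521.2,-92.3])
x=(w[...,:2]-O)@e;y=(w[...,:2]-O)@n;z=w[...,2]
def st(k,l):print(l,k.sum(),np.percentile(y[k],[1,50,99]).round(1),np.percentile(z[k],[50,95]).round(1), np.percentile(x[k],[1,99]).round(1))
st((x>70)&(x<110)&(abs(y)<45)&(z>5)&(z<13),'plate')
st((x>36)&(x<56)&(abs(y)<30)&(z>48)&(z<61)&(abs(y)>11.5),'clip')
st((x>22)&(x<40)&(abs(y)<25)&(z>75)&(z<115),'barrel1')
st((x>45)&(x<64)&(abs(y)<25)&(z>75)&(z<115),'barrel2')
st((x>80)&(x<115)&(abs(y)<25)&(z>70)&(z<115),'nozzle')
```

```text
[520.3 -92.2  72.8] toolyaw -12.98
plate 4667 [-28.7   6.7  30.1] [11.3 12.5] [ 70.4 109.6]
clip 511 [-16.2  13.3  17.5] [56.9 58.4] [37.1 54.6]
barrel1 2056 [-10.1   0.7  11.4] [91.6 93.2] [22.2 39.8]
barrel2 2357 [-10.    0.8  11.2] [90.9 92.9] [45.3 63.8]
nozzle 1109 [-3.2  0.4  4.4] [84.9 86.3] [ 80.1 100.2]
```

View pics/w5.png

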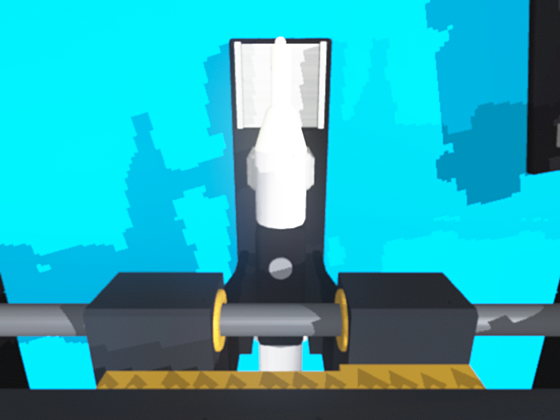

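The view shows the pump at (281,190) centred over the holder, with the nozzle over the tray at (281,60). The lateral offset from the clips is under 1 mm. I'll press.

Call:
{"fn": "step_arm", "kwargs": {"targets": [[0, 0, 0.005, 0, 0.01], [0, 0, 0.01, 0, 0.01], [0, 0, 0.015, 0, 0.01], [0, 0, 0.018, 0, 0.01], [0, 0, 0.021, 0, 0.01], [0, 0, 0.024, 0, 0.01], [0, 0, 0.027, 0, 0.01], [0, 0, 0.03, 0, 0.01], [0, 0, 0.033, 0, 0.01], [0, 0, 0.036, 0, 0.01], [0, 0, 0.037, 0, 0.01], [0, 0, 0.037, 0, 0.01]]}}

```text
time_s: 19.05
tool_pos: [520.0, -92.3, 36.3]
tcp_rot: [0.0, 0.994, -0.113, -0.0]
ft_force: [-5.4, 0.7, 14.3]
finger_gap: 0.248
grasp_force: 60.0
```

```bash
python3 chk.py pump wrist; python3 chk.py pump top
```

```text
[520.  -92.3  36.3] [-5.4  0.7 14.3]
front 985 y [-11.3  12.2] top [55.5] want 56
front-in 577 y [-12.2  12.6] top [55.6] want 56
mid 5493 y [-13.3  13.3] top [56.3] want 56
rear-in 487 y [-13.3  13.3] top [55.6] want 56
x [-44.8  98.7]
[520.  -92.3  36.3] [-5.5  0.7 14.6]
rear 25 y [-7.4 12.7] top [54.8] want 56
x [-465.1  256.5]
```

The pump is home. I'll release it, rise and check both.

Call:
{"fn": "step_arm", "kwargs": {"targets": [[0, 0, 0, 0, 0.05], [0, 0, 0, 0, 0.05], [0, 0, 0, 0, 0.05], [0, 0, 0, 0, 0.05], [0, 0, -0.03, 0, 0.05], [0, 0, -0.07, 0, 0.05], [0, 0, -0.12, 0, 0.05], [0, 0, -0.17, 0, 0.05], [0, 0, -0.21, 0, 0.05], [-0.03, 0, -0.22, 0, 0.05], [-0.03, 0, -0.22, 0, 0.05], [-0.03, 0, -0.22, 0, 0.05]]}}

```text
time_s: 20.35
tool_pos: [490.8, -85.9, 255.6]
tcp_rot: [0.0, 0.994, -0.113, 0.0]
ft_force: [-1.0, 0.0, -0.1]
finger_gap: 0.579
grasp_force: 0.0
```

```bash
python3 chk.py pump wrist; python3 chk.py iron wrist; python3 chk.py iron top; cp pics/$(ls -t pics | head -1) pics/final.png
```

```text
[490.8 -85.9 255.6] [-1.   0.  -0.1]
front 190 y [-11.4  12. ] top [55.6] want 56
front-in 122 y [-12.3  12.9] top [55.6] want 56
mid 1294 y [-9.8 10.5] top [56.3] want 56
rear-in 114 y [-12.1  12.4] top [55.7] want 56
rear 133 y [-12.3  12.1] top [55.5] want 56
x [-85.7  98.1]
[490.9 -85.9 255. ] [-0.5  0.7 -0.6]
mid 3037 y [-13.4  16.6] top [66.7] want 66
rear-in 224 y [-14.9  17.2] top [65.6] want 66
rear 289 y [-14.6  16.8] top [65.6] want 66
x [-74.7  25.4]
[490.9 -85.9 254.7] [ 0.8 -0.4 -0.2]
front 27 y [-12.4  12.4] top [64.3] want 66
front-in 25 y [-16.   12.9] top [65.6] want 66
mid 281 y [-14.8  12.7] top [65.9] want 66
rear-in 23 y [-13.1  11.6] top [64.9] want 66
rear 34 y [-15.5  11.9] top [65.] want 66
x [-75.6 109.2]
```

View pics/final.png

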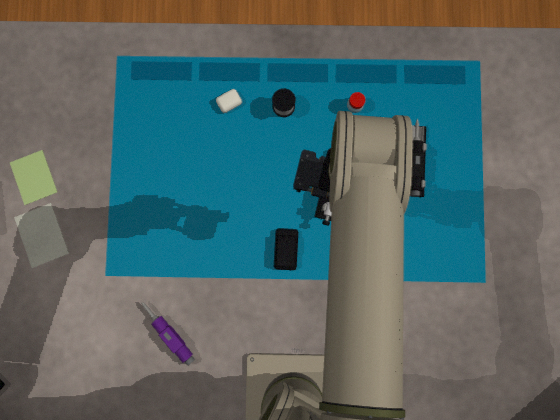

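The final view shows the desk cleared of both tools, with the iron in its holder at (416,160). The bystanders are where they were: (228,100), (284,102), (357,101) and (286,249).

```bash
python3 -c "from rig import *; print(close_job())"
```

```text
the job is handed in; nothing more can be done
None
```

The soldering iron and the desoldering pump are both snapped home in their own holders with tips over the drip trays, the bystanders were left where they were, and the job was handed in at about 20 s (no verdict was returned).

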